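# Slide the circuit board over the preheater and set the heat

### The job

Slide the board carrier along the preheater's rails until it is fully home against its stop over the heating area. The carrier's brake may or may not be holding it: if it does not move under a gentle push, do not force it but slide the brake tab across to its other end. When the board is home, turn the heat selector exactly two clicks clockwise from off, never beyond, and leave the other things on the bench where they are.

Things in the scene. Friction and masses are not known exactly. Their poses are not given: they have to be found in the camera images.
- preheater: Grey bench preheater, fixed, a low bed 160 (x) by 330 (y) mm, top 60 mm above the table, with two steel rails (top 68 mm) along its y axis. Origin: on the table, under the bed's centre line; the bed spans y -200 to +130 and x -80 to +80 mm from it. Own +y is the way the carrier slides home. A dark steel brake housing stands against the bed's -x side (x -154 to -78, y -25 to +65, top 60 mm).
- carrier (a joint): Travel of the aluminium carrier along the preheater's +y, in m: 0 parked, 0.14 fully home on its stop. It slides with about 2 N of friction and stays where it is left. It starts within 6 mm of parked. When the brake holds, it moves to about 0.012 and then stops hard; it cannot be forced.
- carrier_push_face (a point): On the carrier: centre of the outer (-y) face of its upright push plate, 30 mm above the plate's foot. The plate is 124 mm wide (along the preheater's x), 8 mm thick, 68 to 118 mm above the table, at the -y end of the carrier. The carrier is a frame 130 (x) by 150 (y) mm bearing a clamped green circuit board, up to 25 mm above the frame's underside. Pushing this face towards the preheater's +y sends the carrier home. Axes as the preheater's.
- brake (a joint): Place of the brake tab along the preheater's +x, in m: 0 to 0.04. It snaps to whichever end is nearer and rests there; about 4 N throws it over. It starts at 0, the end nearer the robot. At one end the carrier is free and at the other it is braked, but which is which is not marked and differs between starts, and can only be found by trying to move the carrier; anywhere but fully at the free end it brakes. Throw the tab only while the carrier is parked.
- brake_tab (a point): Centre of the brake tab, an upright steel plate on top of the brake housing, 12 mm thick (x), 60 mm wide (y), from 60 to 102 mm above the table; this point is at 81 mm. It slides along the preheater's x. It stands at y = +20 mm of the preheater, and with the carrier parked there is at least 30 mm free either side of it above the rails.
- controller: Black heat controller box, fixed, 110 by 110 by 70 mm high, beside the preheater's +y end. Origin under its centre, z up.
- selector (a joint): Turn of the heat selector in rad, clockwise seen from above: 0 is off, then 0.524 (one click), 1.047 (two clicks), 1.571 (three clicks, the end). It snaps to the nearest click when let go; about 0.05 N m per click.
- selector_grip (a point): On the selector's axis, 99 mm above the table, at the height to grip. The selector is a black bar grip 60 mm long, 14 mm wide, on a 62 mm disc on the controller's top; the bar's top is at 114 mm and the disc's at 80 mm above the table. The bar lies along this point's own x axis, which turns with the selector; z is up.
- drive_centre (a point): Centre of an opened hard drive, 147 by 102 by 20 mm, lying near the preheater: bystander.
- spool_centre (a point): Centre of a solder spool, 60 mm across, 41 mm high, standing: bystander.
- flux_centre (a point): Centre of a white flux bottle, 42 mm across, 110 mm high, standing: bystander.
- meter_centre (a point): Centre of a black multimeter, 170 by 85 by 36 mm: bystander.
There are look-alikes about, which are no part of the job. Leave any pink look-alike of the controller alone.

How it is judged:
By the outcome, as a careful person would: the job done as asked, in the order asked, and still so for the second after the job is handed in, with the robot touching nothing.
It also fails if it takes over 72 s, if anything falls off the work surface, if the arm or the gripper's body presses on something with over 40 N, if the wrist force passes 120 N, or if a joint passes its speed limit or range.

### The arm

A 6-joint arm with a two-finger parallel gripper is mounted at the origin on the work surface. World frame = base frame: x ahead of the robot, y to its left, z up, the work surface at z = 0. Lengths are in mm, angles in rad, forces in N, time in s.
With the tool pointing down it reaches from about 350 to 975 mm from the base axis. Payload 7.1 kg.
Tool frame: the origin (TCP) lies on the mounting face of the last link; the fingertips stand 182 mm ahead of it and the grasp point (between the pads) lies 163 mm ahead of it; x points along the fingers, y is the direction in which the jaws open and shut, and the axes are right-handed (so a half turn about x gives the same grasp; the last joint's range is limited). The gripper opens to 88 mm and grips with 3 to 60 N. Pads are 20 mm wide; open, the fingers measure 115 mm over their backs; the gripper's body (75 mm by 178 mm) begins 61 mm behind the grasp point.
Start: joints at [1.318, 0.423, 1.63, -0, 1.089, -0.019], TCP at [144.766, 607.988, 404.675] pointing down, gripper open.
Joint ranges: [-3, 3], [-0.9, 2.11], [0.09, 2.58], [-1.31, 4.45], [0.11, 2.69], [-2.54, 2.54]. Speed limits (rad/s): [2.39, 2.39, 3.01, 3.14, 3.14, 3.14].

### API

Orientations are given as a rotation vector (axis times angle).
In Python, from workcell import arm gives the robot as it stands.
- The arm moves only by the shell command python3 -m inch 'ROWS'. ROWS is JSON, a list of rows, each an object of numbers: "gripper": the opening in per cent of the stroke, from 0 (shut) to 100 (fully open); "dx", "dy", "dz": the shift along the tool's x, y, z in m; "wx", "wy", "wz": the turn, a rotation vector about the tool's x, y, z in degrees. A call has 1 to 20 rows; each row is the pose to reach, as a shift and turn from the pose measured when the call began, along the tool's axes at that moment; what a row does not reach only later rows make up. A row lasts 1/8 s, in which the tool goes at most 62.5 mm and 10.7 degrees, less where a joint would pass 70% of its speed; a pose out of reach is approached as far as the arm can. A call with a gripper value outside its range is refused whole. The fingers move at their own pace and stop on an object; the grip force is fixed at half the most. Time passes only in rows, so rows that repeat a pose let the fingers close. It gives the time, the measured TCP pose, the force and the opening at its end, in the units of the state.
- arm.state(): the state, without advancing time (a new reading comes with each control period).
- arm.snapshot(name): name is "scene" or "top" or "wrist"; returns a dict with "frame" (384x512x3 uint8, blue, green, red), "fov_y" (degrees; the focal length in pixels is half the picture's height over the tangent of half this angle, whatever the lens; pixels are square), "cx", "cy" (the principal point, pixels), "T" (4x4, takes a point from camera to world coordinates); the wrist camera has in their place "hand_eye" (4x4, takes a point from camera to tool coordinates, whose origin is the TCP and whose axes are the tool frame's). Camera axes: x right, y up, looking along -z (the intrinsics and any distortion apply to the point x, -y, -z); pixel columns grow to the right and rows downward; lengths in mm; the calibration is good to about 2 mm. A picture is of the moment at which its call begins: read the wrist's pose just before it. There is no depth.
- arm.sign_off(): hands the job in, once; it reports no verdict.
The state is a dict: "clock": time; "qpos": joint angles; "joint_vel": joint speeds; "joint_efforts": joint torques, N m; "tool_pos": TCP position; "orientation": TCP orientation; "force": force on the tool from outside, world axes, zero at the start; "wrist_torque": the same for the moment, N m; "finger_gap": finger opening in mm.
Only numpy, scipy, OpenCV 4.12 (cv2) and the standard library are available. Lean on these libraries where they do the work, as an engineer would, in place of code of your own. Each camera call takes 0.05 s, during which the arm holds its last target.

## Working session

There is one attempt and no reset: what is moved stays moved. The work goes in short steps, Python scripts to look and compute and a shell command to move; the robot and the scene stay as the last step left them, time stands still between calls to the robot, and variables do not carry over. Pictures are saved under pics/ and viewed, and the job is handed in when it is done.

```bash
ls; mkdir -p pics; python3 - <<'E'
from workcell import arm
import cv2,numpy as np
print(arm.state())
for n in ("scene","top","wrist"):
    s=arm.snapshot(n); cv2.imwrite(f"pics/{n}0.png",s["frame"])
    print(n,{k:(np.round(v,4).tolist() if k!="frame" else v.shape) for k,v in s.items()})
E
```

```text
pics
{'clock': 0.0, 'qpos': array([ 1.31797827e+00,  4.23834817e-01,  1.63067508e+00, -1.81647478e-05,
        1.08860870e+00, -1.90606895e-02]), 'joint_vel': array([ 0.0001822 , -0.00061534,  0.00028397, -0.00118275,  0.0007438 ,
        0.00024438]), 'joint_efforts': array([ 2.43474795e-03, -5.44635057e+01, -2.73666698e+01,  6.43744273e-02,
        2.28651072e-02, -1.28777656e-04]), 'tool_pos': array([144.71650379, 607.73210918, 403.9111118 ]), 'orientation': array([ 0.18232389,  1.56318563, -0.18470666]), 'force': array([-0.2069432 , -0.1100687 ,  0.07761044]), 'wrist_torque': array([ 0.02353822, -0.00987123, -0.01435708]), 'finger_gap': 88.43298040053617}
scene {'frame': (384, 512, 3), 'fov_y': 44.3575, 'cx': 259.572, 'cy': 182.7701, 'T': [[-0.0933, -0.7429, 0.6629, 1414.0388], [0.9956, -0.0637, 0.0687, 49.09], [-0.0088, 0.6664, 0.7455, 1042.7686], [0.0, 0.0, 0.0, 1.0]]}
top {'frame': (384, 512, 3), 'fov_y': 47.0941, 'cx': 254.0769, 'cy': 187.2186, 'T': [[-0.0124, 0.9965, -0.0825, 469.7407], [-0.9999, -0.0118, 0.0075, -37.0845], [0.0065, 0.0825, 0.9966, 1333.0386], [0.0, 0.0, 0.0, 1.0]]}
wrist {'frame': (384, 512, 3), 'fov_y': 65.5642, 'cx': 255.3026, 'cy': 191.0696, 'hand_eye': [[-0.0006, 0.2466, -0.9691, 19.6213], [1.0, 0.0002, -0.0006, -1.0011], [0.0, -0.9691, -0.2466, -66.9952], [0.0, 0.0, 0.0, 1.0]]}
```

View pics/scene0.png

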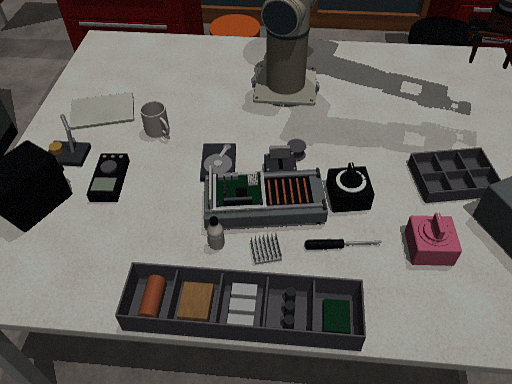

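View pics/top0.png

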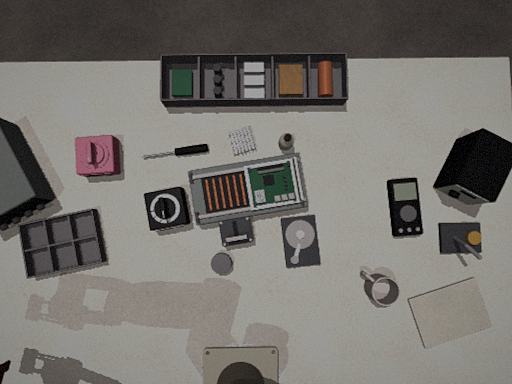

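View pics/wrist0.png

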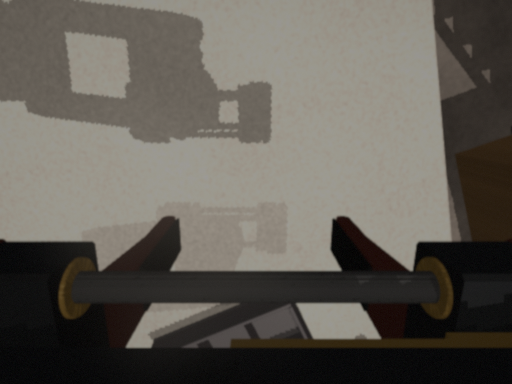

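The scene shows the preheater at about (265,195), the carrier with its green board at its -y end, the black controller at (350,188) and the pink look-alike at (433,240). In the top view the preheater is at (248,188), the brake housing at (236,232), the controller at (166,208) and the pink one at (97,156). I'll look at enlarged crops next.

```bash
python3 - <<'E'
import cv2
t=cv2.imread("pics/top0.png"); s=cv2.imread("pics/scene0.png")
cv2.imwrite("pics/topc.png",cv2.resize(t[130:280,130:330],None,fx=4,fy=4,interpolation=cv2.INTER_CUBIC))
cv2.imwrite("pics/scc.png",cv2.resize(s[130:260,190:390],None,fx=4,fy=4,interpolation=cv2.INTER_CUBIC))
E
```

```text
(no output)
```

View pics/topc.png

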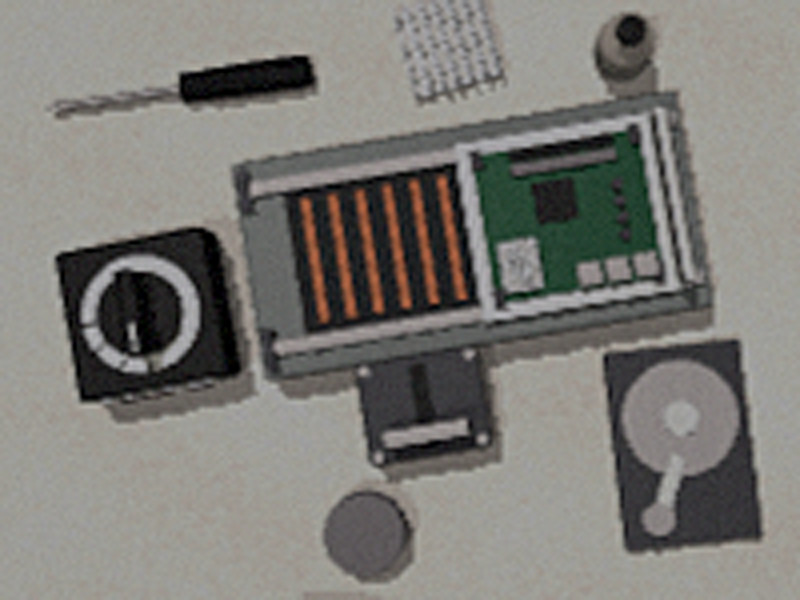

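View pics/scc.png

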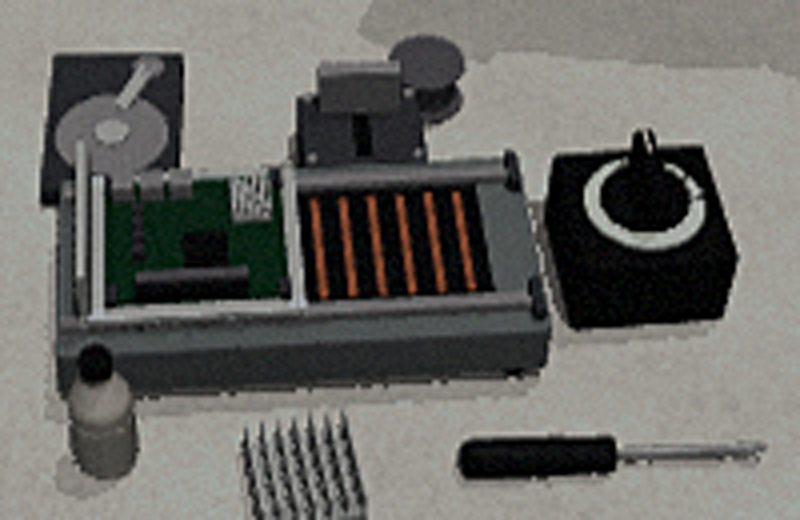

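The top crop shows one black controller (150,315), with its white ring and black bar. The tab is the light strip at (426,433), the push plate lies along (655,110)-(695,280), and the spool is at (367,533). Next I'll triangulate these.

```bash
cat > h.py <<'E'
import numpy as np
from workcell import arm
from scipy.spatial.transform import Rotation as R
def cal(s,T=None):
    f=s["frame"].shape[0]/2/np.tan(np.radians(s["fov_y"])/2)
    return dict(f=f,cx=s["cx"],cy=s["cy"],T=np.array(s["T"]) if T is None else T)
def ray(c,u,v):
    d=np.array([(u-c["cx"])/c["f"],-(v-c["cy"])/c["f"],-1]); d=c["T"][:3,:3]@d
    return c["T"][:3,3],d/np.linalg.norm(d)
def plane(c,u,v,z):
    o,d=ray(c,u,v); return o+d*(z-o[2])/d[2]
def tri(a,b):
    (o1,d1),(o2,d2)=a,b
    t=np.linalg.lstsq(np.c_[d1,-d2],o2-o1,rcond=None)[0]
    p,q=o1+d1*t[0],o2+d2*t[1]; return (p+q)/2,np.linalg.norm(p-q)
def proj(c,P):
    p=np.linalg.inv(c["T"])@np.r_[P,1]; return c["cx"]-c["f"]*p[0]/p[2], c["cy"]+c["f"]*p[1]/p[2]
def Ttool(st):
    T=np.eye(4);T[:3,:3]=R.from_rotvec(st["orientation"]).as_matrix();T[:3,3]=st["tool_pos"];return T
E
python3 - <<'E'
from h import *
np.set_printoptions(precision=1,suppress=True)
t=cal(arm.snapshot("top"));s=cal(arm.snapshot("scene"))
tc=lambda u,v:(130+u/4,130+v/4); sc=lambda u,v:(190+u/4,130+v/4)
for n,p in dict(py_px=(236,167),my_px=(672,95),my_mx=(712,290),py_mx=(275,362)).items(): print(n,plane(t,*tc(*p),60))
print("bed mx-my scene", plane(s,*sc(62,345),60), "py px", plane(s,*sc(549,325),60))
for n,a,b in [("bed +y+x corner",(236,167),(549,325)),("bed -y+x",(672,95),(60,345)),
  ("ctrl -x+y",(82,400),(705,147)),("ctrl -x -y",(238,375),(555,155)),("ctrl +x +y",(57,255),(738,255)),("ctrl ring centre",(140,313),(645,203)),
  ("ctrl +x -y",(212,230),(573,260)),
  ("tab top -x +y",(384,446),(400,64)),("tab top -x -y",(468,432),(322,64)),
  ("plate outer top +x",(660,108),(78,143)),("spool top",(367,533),(428,62)),("flux top",(631,28),(96,362))]:
    print(n,*tri(ray(t,*tc(*a)),ray(s,*sc(*b))))
E
```

```text
py_px [622.4 141.8  60. ]
my_px [ 671.6 -176.1   60. ]
my_mx [ 528.9 -202.1   60. ]
py_mx [480.8 113.8  60. ]
bed mx-my scene [ 670.2 -172.4   60. ] py px [625.7 146.7  60. ]
bed +y+x corner [622.8 144.8  56. ] 4.677325444579984
bed -y+x [ 671.2 -174.7   61.2] 2.4694931913686724
ctrl -x+y [455.3 255.   62.2] 6.257899929379823
ctrl -x -y [471.6 145.7  61.2] 10.841217094292672
ctrl +x +y [559.4 271.7  66.3] 4.1872541474600675
ctrl ring centre [517.  211.3  66.5] 2.9641265044649816
ctrl +x -y [575.9 159.9  69.2] 4.225875475979889
tab top -x +y [421.   35.1  94.5] 2.4225192396842323
tab top -x -y [430.  -22.3  98.4] 5.123948960137504
plate outer top +x [ 638.  -151.8  220.3] 2.0326394155975933
spool top [355.8  53.5  35.8] 6.832660788754508
flux top [ 713.  -141.6  101.4] 3.8987168109869392
```

```bash
python3 - <<'E'
from h import *
np.set_printoptions(precision=3,suppress=True)
print(Ttool(arm.state()))
E
```

```text
[[ -0.      0.232   0.973 144.739]
 [ -0.001   0.973  -0.232 607.877]
 [ -1.     -0.001  -0.    404.331]
 [  0.      0.      0.      1.   ]]
```

```bash
python3 -m inch '[{"dx":-0.076,"dy":-0.436,"dz":0.578,"wx":-22},{"dx":-0.076,"dy":-0.436,"dz":0.578,"wx":-22},{"dx":-0.076,"dy":-0.436,"dz":0.578,"wx":-22},{"dx":-0.076,"dy":-0.436,"dz":0.578,"wx":-22},{"dx":-0.076,"dy":-0.436,"dz":0.578,"wx":-22},{"dx":-0.076,"dy":-0.436,"dz":0.578,"wx":-22},{"dx":-0.076,"dy":-0.436,"dz":0.578,"wx":-22},{"dx":-0.076,"dy":-0.436,"dz":0.578,"wx":-22},{"dx":-0.076,"dy":-0.436,"dz":0.578,"wx":-22},{"dx":-0.076,"dy":-0.436,"dz":0.578,"wx":-22},{"dx":-0.076,"dy":-0.436,"dz":0.578,"wx":-22},{"dx":-0.076,"dy":-0.436,"dz":0.578,"wx":-22},{"dx":-0.076,"dy":-0.436,"dz":0.578,"wx":-22},{"dx":-0.076,"dy":-0.436,"dz":0.578,"wx":-22},{"dx":-0.076,"dy":-0.436,"dz":0.578,"wx":-22},{"dx":-0.076,"dy":-0.436,"dz":0.578,"wx":-22}]'
cat >> h.py <<'E'
import cv2
def wrist(name):
    st=arm.state(); s=arm.snapshot("wrist"); T=Ttool(st)@np.array(s["hand_eye"])
    cv2.imwrite(f"pics/{name}.png",s["frame"]); c=cal(s,T); np.savez(f"{name}.npz",**c); return c
E
python3 - <<'E'
from h import *
np.set_printoptions(precision=3,suppress=True)
c=wrist("w1");print(Ttool(arm.state()),arm.state()["clock"])
E
```

```text
[[ -0.      0.232   0.973 144.757]
 [ -0.      0.973  -0.232 607.918]
 [ -1.     -0.     -0.    404.422]
 [  0.      0.      0.      1.   ]] 0.3invalid input
```

View pics/w1.png

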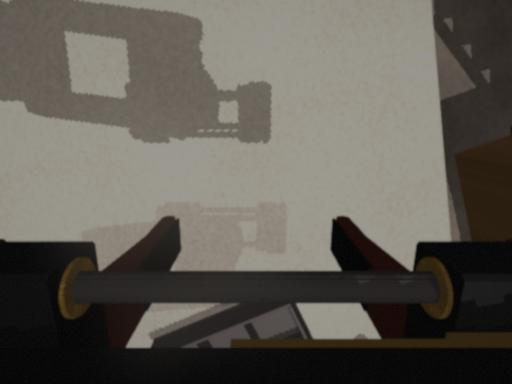

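The arm hasn't moved because the call was rejected as invalid, so each row probably needs every key. I'll send full rows.

```bash
python3 -m inch '[{"gripper":100,"dx":-0.076,"dy":-0.436,"dz":0.578,"wx":-22,"wy":0,"wz":0},{"gripper":100,"dx":-0.076,"dy":-0.436,"dz":0.578,"wx":-22,"wy":0,"wz":0},{"gripper":100,"dx":-0.076,"dy":-0.436,"dz":0.578,"wx":-22,"wy":0,"wz":0},{"gripper":100,"dx":-0.076,"dy":-0.436,"dz":0.578,"wx":-22,"wy":0,"wz":0},{"gripper":100,"dx":-0.076,"dy":-0.436,"dz":0.578,"wx":-22,"wy":0,"wz":0},{"gripper":100,"dx":-0.076,"dy":-0.436,"dz":0.578,"wx":-22,"wy":0,"wz":0},{"gripper":100,"dx":-0.076,"dy":-0.436,"dz":0.578,"wx":-22,"wy":0,"wz":0},{"gripper":100,"dx":-0.076,"dy":-0.436,"dz":0.578,"wx":-22,"wy":0,"wz":0},{"gripper":100,"dx":-0.076,"dy":-0.436,"dz":0.578,"wx":-22,"wy":0,"wz":0},{"gripper":100,"dx":-0.076,"dy":-0.436,"dz":0.578,"wx":-22,"wy":0,"wz":0},{"gripper":100,"dx":-0.076,"dy":-0.436,"dz":0.578,"wx":-22,"wy":0,"wz":0},{"gripper":100,"dx":-0.076,"dy":-0.436,"dz":0.578,"wx":-22,"wy":0,"wz":0},{"gripper":100,"dx":-0.076,"dy":-0.436,"dz":0.578,"wx":-22,"wy":0,"wz":0},{"gripper":100,"dx":-0.076,"dy":-0.436,"dz":0.578,"wx":-22,"wy":0,"wz":0}]'
python3 - <<'E'
from h import *
np.set_printoptions(precision=3,suppress=True)
c=wrist("w1");print(Ttool(arm.state()),arm.state()["clock"])
E
```

```text
clock: 2.05
tool_pos: [605.5, 50.2, 480.2]
orientation: [-0.118, 1.569, 0.118]
force: [-0.5, 0.1, 0.1]
finger_gap: 87.4
[[ -0.001  -0.15    0.989 605.322]
 [ -0.      0.989   0.15   50.655]
 [ -1.     -0.     -0.001 480.28 ]
 [  0.      0.      0.      1.   ]] 2.1
```

View pics/w1.png

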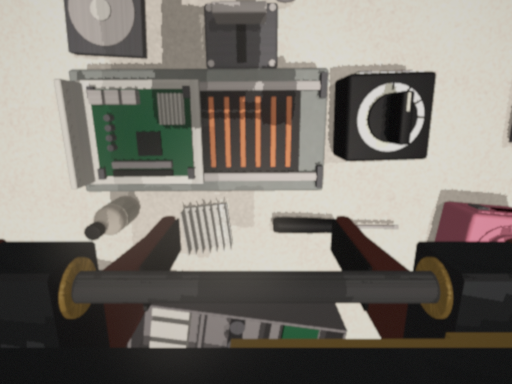

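The wrist view shows the bed at (78..328, 70..188), square to the image. The push plate leans at (75,135), the tab housing is at (240,35), and the controller is at (385,115). I'll enlarge it and measure.

```bash
python3 - <<'E'
import cv2
t=cv2.imread("pics/w1.png")
cv2.imwrite("pics/w1a.png",cv2.resize(t[0:200,50:260],None,fx=3.8,fy=3,interpolation=cv2.INTER_CUBIC)[:, :798])
cv2.imwrite("pics/w1b.png",cv2.resize(t[50:200,240:450],None,fx=3.8,fy=3.8,interpolation=cv2.INTER_CUBIC))
E
```

```text
(no output)
```

View pics/w1a.png

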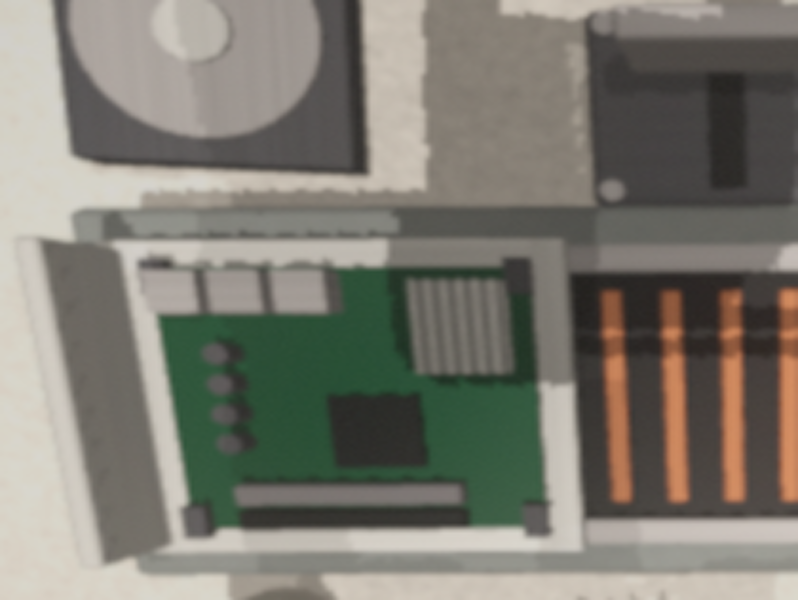

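View pics/w1b.png

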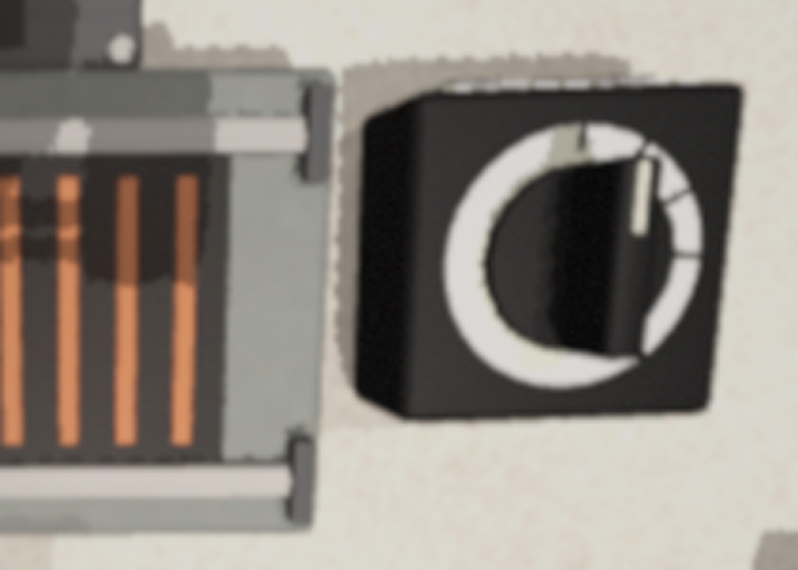

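```bash
python3 - <<'E'
from h import *
np.set_printoptions(precision=1,suppress=True)
c=dict(np.load("w1.npz"))
a=lambda u,v:(50+u/3.8,v/3); b=lambda u,v:(240+u/3.8,50+v/3.8)
P={k:plane(c,*q,60) for k,q in dict(mymx=a(75,213),pymx=b(330,70),pypx=b(312,527),mypx=a(140,572)).items()}
print(P)
M=sum(P.values())/4
yv=(P["pymx"]-P["mymx"]+P["pypx"]-P["mypx"])/2; xv=(P["pypx"]-P["pymx"]+P["mypx"]-P["mymx"])/2
print("len",np.linalg.norm(yv),np.linalg.norm(xv)); 
ya=np.degrees(np.arctan2(yv[1],yv[0]))-90; xa=np.degrees(np.arctan2(xv[1],xv[0])); print("yaw",ya,xa)
th=np.radians((2*ya+xa)/3); ex=np.array([np.cos(th),np.sin(th)]);ey=np.array([-np.sin(th),np.cos(th)])
O=M[:2]+35*ey; print("origin",O,"th",np.degrees(th)); 
own=lambda p:(np.array([(p[:2]-O)@ex,(p[:2]-O)@ey,p[2]]))
for n,q,z in [("plate top outer -x",a(22,238),118),("plate top outer +x",a(98,565),118),("plate top inner -x",a(45,240),118),("drive corner",a(368,172),20),("tab foot -y +x",a(618,70),60),("tab top +x-y",a(618,40),102)]:
    p=plane(c,*q,z);print(n,p,own(p))
for n,q,z in [("ring",b(573,255),80),("c1",b(430,95),70),("c2",b(743,88),70),("c3",b(708,408),70),("c4",b(405,418),70),("bar far L",b(555,350),114),("bar far R",b(640,355),114),("bar near R",b(655,155),114),("bar near L",b(610,160),114)]:
    p=plane(c,*q,z);print(n,p,own(p))
s=cal(arm.snapshot("scene"));t=cal(arm.snapshot("top"))
for n,z in (("flux",0),):pass
# two view height: wrist+scene(old)
sc=lambda u,v:(190+u/4,130+v/4)
for n,q,r in [("bed+y+x",b(312,527),(549,325)),("plate top +x outer",a(98,565),(78,143)),("controller +x-y",b(405,418),(573,260)),("controller +x+y",b(708,408),(738,255)),("ctrl -x+y",b(743,88),(705,147))]:
    print(n,*tri(ray(c,*q),ray(s,*sc(*r))))
np.savez("own.npz",O=O,ex=ex,ey=ey)
E
```

```text
{'mymx': array([ 520.2, -199.5,   60. ]), 'pymx': array([468.9, 119.7,  60. ]), 'pypx': array([622.2, 145.4,  60. ]), 'mypx': array([ 673.6, -176.3,   60. ])}
len 324.52445267255223 155.33410632869462
yaw 9.101178329968477 9.061899502721174
origin [565.7   6.9] th 9.08808538755271
plate top outer -x [ 533.7 -179.8  118. ] [ -61.1 -179.3  118. ]
plate top outer +x [ 653.2 -158.1  118. ] [  60.4 -176.7  118. ]
plate top inner -x [ 533.4 -173.4  118. ] [ -60.4 -172.9  118. ]
drive corner [ 484.8 -118.9   20. ] [ -99.8 -111.5   20. ]
tab foot -y +x [439.5 -28.   60. ] [-130.1  -14.5   60. ]
tab top +x-y [440.3 -22.1 102. ] [-128.4   -8.8  102. ]
ring [515.8 205.7  80. ] [-17.9 204.2  80. ]
c1 [473.2 151.2  70. ] [-68.5 157.1  70. ]
c2 [456.  250.9  70. ] [-69.8 258.2  70. ]
c3 [558.2 269.6  70. ] [ 34.1 260.6  70. ]
c4 [577.2 166.7  70. ] [ 36.6 156.   70. ]
bar far L [545.9 192.7 114. ] [  9.8 186.6 114. ]
bar far R [543.5 218.6 114. ] [ 11.5 212.6 114. ]
bar near R [486.9 207.1 114. ] [-46.2 210.2 114. ]
bar near L [490.2 194.5 114. ] [-44.9 197.2 114. ]
bed+y+x [622.9 146.7  56.4] 0.6653541864419174
plate top +x outer [ 626.3 -138.5  193.6] 42.64900557815383
controller +x-y [577.3 163.8  72.4] 4.287819422758611
controller +x+y [558.2 273.5  64.8] 1.4936917066931594
ctrl -x+y [453.3 257.6  59.9] 2.4303382975546586
```

```bash
python3 -m inch '[{"gripper":0,"dx":0.05,"dy":-0.252,"dz":-0.044,"wx":-0.5,"wy":0,"wz":0},{"gripper":0,"dx":0.05,"dy":-0.252,"dz":-0.044,"wx":-0.5,"wy":0,"wz":0},{"gripper":0,"dx":0.05,"dy":-0.252,"dz":-0.044,"wx":-0.5,"wy":0,"wz":0},{"gripper":0,"dx":0.05,"dy":-0.252,"dz":-0.044,"wx":-0.5,"wy":0,"wz":0},{"gripper":0,"dx":0.05,"dy":-0.252,"dz":-0.044,"wx":-0.5,"wy":0,"wz":0},{"gripper":0,"dx":0.1,"dy":-0.252,"dz":-0.044,"wx":-0.5,"wy":0,"wz":0},{"gripper":0,"dx":0.1,"dy":-0.252,"dz":-0.044,"wx":-0.5,"wy":0,"wz":0},{"gripper":0,"dx":0.1,"dy":-0.252,"dz":-0.044,"wx":-0.5,"wy":0,"wz":0}]'
python3 - <<'E'
from h import *
np.set_printoptions(precision=3,suppress=True)
c=wrist("w2");print(Ttool(arm.state()),arm.state()["clock"])
E
```

```text
clock: 3.2
tool_pos: [600.4, -203.6, 382.0]
orientation: [-0.128, 1.567, 0.127]
force: [-0.1, -0.5, 0.6]
finger_gap: 11.1
[[   0.002   -0.161    0.987  600.58 ]
 [  -0.001    0.987    0.161 -203.855]
 [  -1.      -0.001    0.001  382.576]
 [   0.       0.       0.       1.   ]] 3.25
```

View pics/w2.png

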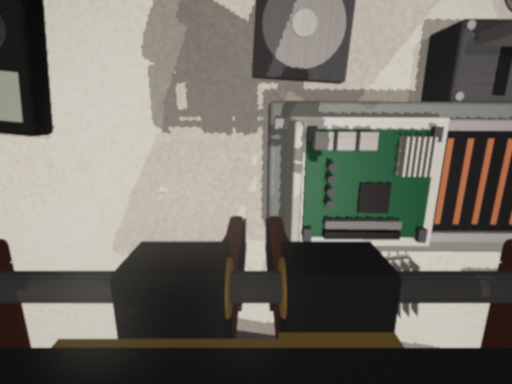

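The plate is at about x=296..304 in this image, rows 120..240, with bare bed to its left (272..295). I'll triangulate the plate's top edge from w1 and w2.

```bash
python3 - <<'E'
from h import *
np.set_printoptions(precision=1,suppress=True)
t=cv2.imread("pics/w2.png")
cv2.imwrite("pics/w2a.png",cv2.resize(t[90:250,260:460],None,fx=4,fy=3.7,interpolation=cv2.INTER_CUBIC))
E
```

```text
(no output)
```

View pics/w2a.png

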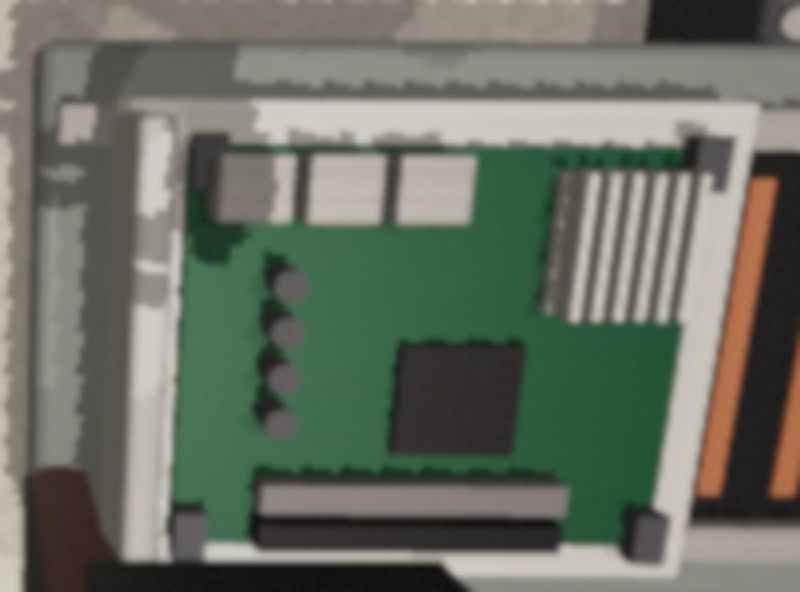

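```bash
python3 - <<'E'
from h import *
np.set_printoptions(precision=1,suppress=True)
c1=dict(np.load("w1.npz"));c2=dict(np.load("w2.npz"));o=np.load("own.npz")
own=lambda p:(np.array([(p[:2]-o["O"])@o["ex"],(p[:2]-o["O"])@o["ey"],p[2]]))
a=lambda u,v:(50+u/3.8,v/3); d=lambda u,v:(260+u/4,90+v/3.7)
for n,q,r in [("plate top outer -x",a(22,238),d(140,113)),("bed -y-x",a(75,213),d(37,45)),("drive corner",a(368,172),None)]:
    if r: p,e=tri(ray(c1,*q),ray(c2,*r)); print(n,p,own(p),e)
for n,r,z in [("foot",d(123,103),68),("top",d(140,113),118),("top mid",d(132,330),118)]: print(n,own(plane(c2,*r,z)))
st=arm.state(); print(own(st["tool_pos"]),st["clock"],st["force"],st["finger_gap"])
E
```

```text
plate top outer -x [ 533.4 -182.9  113.3] [ -61.9 -182.3  113.3] 0.4912348420394531
bed -y-x [ 519.7 -203.7   52.9] [ -78.7 -200.7   52.9] 0.2736263427009954
foot [ -63.9 -180.5   68. ]
top [ -62.2 -182.8  118. ]
top mid [ -14.4 -182.8  118. ]
[   1.2 -213.6  382.6] 3.25 [ 0.7 -0.3  0.4] 7.376980119254969
```

```bash
python3 -m inch '[{"gripper":0,"dx":0.06,"dy":0,"dz":0,"wx":0,"wy":0,"wz":0},{"gripper":0,"dx":0.124,"dy":0,"dz":0,"wx":0,"wy":0,"wz":0},{"gripper":0,"dx":0.124,"dy":0,"dz":0,"wx":0,"wy":0,"wz":0},{"gripper":0,"dx":0.124,"dy":0,"dz":0,"wx":0,"wy":0,"wz":0},{"gripper":0,"dx":0.124,"dy":0.008,"dz":0,"wx":0,"wy":0,"wz":0},{"gripper":0,"dx":0.124,"dy":0.012,"dz":0,"wx":0,"wy":0,"wz":0}]'; python3 -m inch '[{"gripper":0,"dx":0,"dy":0.002,"dz":0,"wx":0,"wy":0,"wz":0},{"gripper":0,"dx":0,"dy":0.004,"dz":0,"wx":0,"wy":0,"wz":0}]'
```

```text
clock: 4.0
tool_pos: [599.4, -191.7, 261.0]
orientation: [-0.129, 1.562, 0.125]
force: [0.9, -0.7, 0.8]
finger_gap: 0.8
clock: 4.25
tool_pos: [599.0, -187.6, 261.7]
orientation: [-0.13, 1.561, 0.125]
force: [0.0, 0.4, 1.2]
finger_gap: 0.2
```

```bash
for i in 1; do python3 -m inch '[{"gripper":0,"dx":0,"dy":0.002,"dz":0,"wx":0,"wy":0,"wz":0},{"gripper":0,"dx":0,"dy":0.004,"dz":0,"wx":0,"wy":0,"wz":0}]'; python3 -m inch '[{"gripper":0,"dx":0,"dy":0.002,"dz":0,"wx":0,"wy":0,"wz":0},{"gripper":0,"dx":0,"dy":0.004,"dz":0,"wx":0,"wy":0,"wz":0}]'; done
```

```text
clock: 4.5
tool_pos: [598.3, -183.6, 261.7]
orientation: [-0.13, 1.561, 0.125]
force: [0.5, -3.0, -0.3]
finger_gap: 0.4
clock: 4.75
tool_pos: [597.7, -179.8, 261.7]
orientation: [-0.13, 1.561, 0.125]
force: [0.6, -2.3, -0.5]
finger_gap: 0.3
```

Contact shows a drag of about 2–3 N. I'll continue in small steps.

```bash
python3 -m inch '[{"gripper":0,"dx":0,"dy":0.002,"dz":0,"wx":0,"wy":0,"wz":0},{"gripper":0,"dx":0,"dy":0.003,"dz":0,"wx":0,"wy":0,"wz":0}]'
```

```text
clock: 5.0
tool_pos: [597.2, -176.8, 261.7]
orientation: [-0.13, 1.561, 0.124]
force: [-0.5, -1.6, 0.7]
finger_gap: 0.4
```

```bash
python3 -m inch '[{"gripper":0,"dx":0,"dy":0.001,"dz":0,"wx":0,"wy":0,"wz":0},{"gripper":0,"dx":0,"dy":0.002,"dz":0,"wx":0,"wy":0,"wz":0}]'
```

```text
clock: 5.25
tool_pos: [596.9, -174.7, 261.7]
orientation: [-0.13, 1.561, 0.125]
force: [-0.5, -2.3, 1.0]
finger_gap: 0.5
```

```bash
python3 -m inch '[{"gripper":0,"dx":0,"dy":0.001,"dz":0,"wx":0,"wy":0,"wz":0},{"gripper":0,"dx":0,"dy":0.002,"dz":0,"wx":0,"wy":0,"wz":0}]'
```

```text
clock: 5.5
tool_pos: [596.6, -172.7, 261.7]
orientation: [-0.13, 1.561, 0.124]
force: [0.6, -2.6, 1.0]
finger_gap: 0.7
```

```bash
python3 -m inch '[{"gripper":0,"dx":0,"dy":0.001,"dz":0,"wx":0,"wy":0,"wz":0},{"gripper":0,"dx":0,"dy":0.002,"dz":0,"wx":0,"wy":0,"wz":0}]'
```

```text
clock: 5.75
tool_pos: [596.2, -170.7, 261.6]
orientation: [-0.13, 1.561, 0.125]
force: [-0.9, -2.2, -0.3]
finger_gap: 0.8
```

```bash
python3 -m inch '[{"gripper":0,"dx":0,"dy":0.001,"dz":0,"wx":0,"wy":0,"wz":0},{"gripper":0,"dx":0,"dy":0.002,"dz":0,"wx":0,"wy":0,"wz":0}]'
```

```text
clock: 6.0
tool_pos: [595.9, -168.6, 261.7]
orientation: [-0.13, 1.561, 0.124]
force: [0.8, -2.1, 1.6]
finger_gap: 0.4
```

```bash
python3 -m inch '[{"gripper":0,"dx":0,"dy":0.001,"dz":0,"wx":0,"wy":0,"wz":0},{"gripper":0,"dx":0,"dy":0.002,"dz":0,"wx":0,"wy":0,"wz":0}]'
```

```text
clock: 6.25
tool_pos: [595.6, -166.6, 261.7]
orientation: [-0.13, 1.561, 0.124]
force: [0.3, -2.3, 1.2]
finger_gap: 0.7
```

The carrier is free: it has moved over 18 mm at a steady drag of about 2 N, past the 12 mm brake stop. The brake stays as it is, and I'll push on.

```bash
python3 -m inch '[{"gripper":0,"dx":0,"dy":0.006,"dz":0,"wx":0,"wy":0,"wz":0},{"gripper":0,"dx":0,"dy":0.014,"dz":0,"wx":0,"wy":0,"wz":0},{"gripper":0,"dx":0,"dy":0.024,"dz":0,"wx":0,"wy":0,"wz":0},{"gripper":0,"dx":0,"dy":0.034,"dz":0,"wx":0,"wy":0,"wz":0},{"gripper":0,"dx":0,"dy":0.044,"dz":0,"wx":0,"wy":0,"wz":0},{"gripper":0,"dx":0,"dy":0.054,"dz":0,"wx":0,"wy":0,"wz":0},{"gripper":0,"dx":0,"dy":0.064,"dz":0,"wx":0,"wy":0,"wz":0},{"gripper":0,"dx":0,"dy":0.074,"dz":0,"wx":0,"wy":0,"wz":0},{"gripper":0,"dx":0,"dy":0.084,"dz":0,"wx":0,"wy":0,"wz":0},{"gripper":0,"dx":0,"dy":0.092,"dz":0,"wx":0,"wy":0,"wz":0},{"gripper":0,"dx":0,"dy":0.098,"dz":0,"wx":0,"wy":0,"wz":0},{"gripper":0,"dx":0,"dy":0.101,"dz":0,"wx":0,"wy":0,"wz":0},{"gripper":0,"dx":0,"dy":0.102,"dz":0,"wx":0,"wy":0,"wz":0}]'
```

```text
clock: 7.88
tool_pos: [579.0, -65.8, 261.1]
orientation: [-0.13, 1.561, 0.125]
force: [1.1, -3.2, 0.8]
finger_gap: 0.4
```

```bash
python3 -m inch '[{"gripper":0,"dx":0,"dy":0.002,"dz":0,"wx":0,"wy":0,"wz":0},{"gripper":0,"dx":0,"dy":0.005,"dz":0,"wx":0,"wy":0,"wz":0},{"gripper":0,"dx":0,"dy":0.006,"dz":0,"wx":0,"wy":0,"wz":0}]'
```

```text
clock: 8.25
tool_pos: [578.0, -59.8, 261.1]
orientation: [-0.13, 1.561, 0.125]
force: [2.0, -1.6, 1.6]
finger_gap: 0.3
```

```bash
python3 -m inch '[{"gripper":0,"dx":0,"dy":0.001,"dz":0,"wx":0,"wy":0,"wz":0},{"gripper":0,"dx":0,"dy":0.003,"dz":0,"wx":0,"wy":0,"wz":0}]'
```

```text
clock: 8.5
tool_pos: [577.5, -56.8, 261.1]
orientation: [-0.13, 1.561, 0.124]
force: [0.6, -1.5, 1.2]
finger_gap: 0.3
```

```bash
python3 -m inch '[{"gripper":0,"dx":0,"dy":0.001,"dz":0,"wx":0,"wy":0,"wz":0},{"gripper":0,"dx":0,"dy":0.002,"dz":0,"wx":0,"wy":0,"wz":0}]'
```

```text
clock: 8.75
tool_pos: [577.2, -54.7, 261.1]
orientation: [-0.13, 1.561, 0.125]
force: [2.4, -1.6, 1.0]
finger_gap: 0.4
```

```bash
python3 -m inch '[{"gripper":0,"dx":0,"dy":0.001,"dz":0,"wx":0,"wy":0,"wz":0},{"gripper":0,"dx":0,"dy":0.002,"dz":0,"wx":0,"wy":0,"wz":0}]'
```

```text
clock: 9.0
tool_pos: [576.9, -52.7, 261.1]
orientation: [-0.13, 1.561, 0.125]
force: [1.7, -1.5, 1.4]
finger_gap: 0.6
```

```bash
python3 -m inch '[{"gripper":0,"dx":0,"dy":0.001,"dz":0,"wx":0,"wy":0,"wz":0},{"gripper":0,"dx":0,"dy":0.002,"dz":0,"wx":0,"wy":0,"wz":0}]'
```

```text
clock: 9.25
tool_pos: [576.5, -50.7, 261.1]
orientation: [-0.13, 1.561, 0.125]
force: [1.3, -1.8, 1.1]
finger_gap: 0.4
```

```bash
python3 -m inch '[{"gripper":0,"dx":0,"dy":0.001,"dz":0,"wx":0,"wy":0,"wz":0},{"gripper":0,"dx":0,"dy":0.002,"dz":0,"wx":0,"wy":0,"wz":0}]'
```

```text
clock: 9.5
tool_pos: [576.2, -48.6, 261.1]
orientation: [-0.13, 1.561, 0.125]
force: [1.2, -1.2, 1.2]
finger_gap: 0.5
```

```bash
python3 -m inch '[{"gripper":0,"dx":0,"dy":0.001,"dz":0,"wx":0,"wy":0,"wz":0},{"gripper":0,"dx":0,"dy":0.001,"dz":0,"wx":0,"wy":0,"wz":0}]'
```

```text
clock: 9.75
tool_pos: [576.1, -47.9, 261.1]
orientation: [-0.131, 1.561, 0.124]
force: [2.0, -3.8, 1.2]
finger_gap: 0.2
```

```bash
python3 -m inch '[{"gripper":0,"dx":0,"dy":0.001,"dz":0,"wx":0,"wy":0,"wz":0},{"gripper":0,"dx":0,"dy":0.001,"dz":0,"wx":0,"wy":0,"wz":0}]'
```

```text
clock: 10.0
tool_pos: [576.1, -47.6, 261.2]
orientation: [-0.132, 1.561, 0.123]
force: [1.8, -8.4, 1.1]
finger_gap: 0.6
```

```bash
python3 -m inch '[{"gripper":0,"dx":0,"dy":0.001,"dz":0,"wx":0,"wy":0,"wz":0},{"gripper":0,"dx":0,"dy":0.001,"dz":0,"wx":0,"wy":0,"wz":0}]'; python3 -m inch '[{"gripper":0,"dx":0,"dy":-0.02,"dz":0,"wx":0,"wy":0,"wz":0},{"gripper":0,"dx":-0.06,"dy":-0.03,"dz":0,"wx":0,"wy":0,"wz":0},{"gripper":50,"dx":-0.12,"dy":-0.03,"dz":0,"wx":0,"wy":0,"wz":0},{"gripper":100,"dx":-0.18,"dy":-0.03,"dz":0,"wx":0,"wy":0,"wz":0},{"gripper":100,"dx":-0.22,"dy":-0.03,"dz":0,"wx":0,"wy":0,"wz":0},{"gripper":100,"dx":-0.22,"dy":-0.03,"dz":0,"wx":0,"wy":0,"wz":0}]'
python3 - <<'E'
from h import *
np.set_printoptions(precision=3,suppress=True)
c=wrist("w3");print(Ttool(arm.state()),arm.state()["clock"])
E
```

```text
clock: 10.25
tool_pos: [576.0, -47.4, 261.1]
orientation: [-0.133, 1.56, 0.123]
force: [1.3, -8.7, 0.7]
finger_gap: 0.4
clock: 11.0
tool_pos: [579.6, -76.3, 484.9]
orientation: [-0.133, 1.555, 0.121]
force: [0.2, -0.7, -0.2]
finger_gap: 37.0
[[  0.009  -0.162   0.987 579.086]
 [ -0.006   0.987   0.162 -76.169]
 [ -1.     -0.007   0.008 482.397]
 [  0.      0.      0.      1.   ]] 11.05
```

View pics/w3.png

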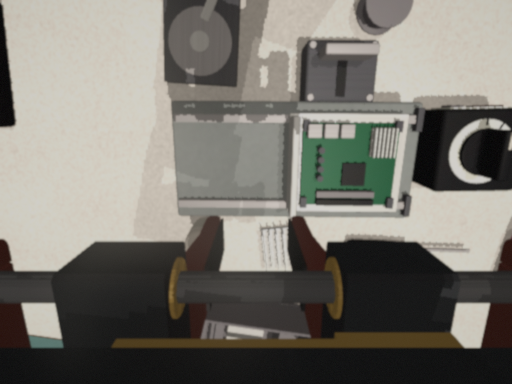

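The carrier front sits on the stops at (416,120) and (407,205). Force rose to about 9 N with no further motion after about 139 mm of travel, so it is home. Next I'll look straight down on the controller.

```bash
python3 -m inch '[{"gripper":100,"dx":0.06,"dy":0.29,"dz":0.052,"wx":0,"wy":0,"wz":0},{"gripper":100,"dx":0.06,"dy":0.29,"dz":0.052,"wx":0,"wy":0,"wz":0},{"gripper":100,"dx":0.06,"dy":0.29,"dz":0.052,"wx":0,"wy":0,"wz":0},{"gripper":100,"dx":0.06,"dy":0.29,"dz":0.052,"wx":0,"wy":0,"wz":0},{"gripper":100,"dx":0.06,"dy":0.29,"dz":0.052,"wx":0,"wy":0,"wz":0},{"gripper":100,"dx":0.06,"dy":0.29,"dz":0.052,"wx":0,"wy":0,"wz":0},{"gripper":100,"dx":0.06,"dy":0.29,"dz":0.052,"wx":0,"wy":0,"wz":0},{"gripper":100,"dx":0.06,"dy":0.29,"dz":0.052,"wx":0,"wy":0,"wz":0}]'
python3 - <<'E'
from h import *
np.set_printoptions(precision=3,suppress=True)
c=wrist("w4");print(Ttool(arm.state()),arm.state()["clock"])
t=cv2.imread("pics/w4.png"); print(proj(c,np.array([516,207,80])))
u,v=map(int,proj(c,np.array([516,207,80])));u0,v0=max(u-75,0),max(v-75,0);print(u0,v0)
cv2.imwrite("pics/w4a.png",cv2.resize(t[v0:v0+150,u0:u0+150],None,fx=4,fy=4,interpolation=cv2.INTER_CUBIC))
E
```

```text
clock: 12.05
tool_pos: [584.1, 216.6, 420.3]
orientation: [-0.132, 1.56, 0.121]
force: [0.0, -0.6, 0.5]
finger_gap: 87.9
[[  0.009  -0.16    0.987 584.186]
 [ -0.006   0.987   0.16  216.633]
 [ -1.     -0.008   0.008 420.567]
 [  0.      0.      0.      1.   ]] 12.1
(np.float64(259.93649914242076), np.float64(111.3973126031584))
184 36
```

View pics/w4a.png

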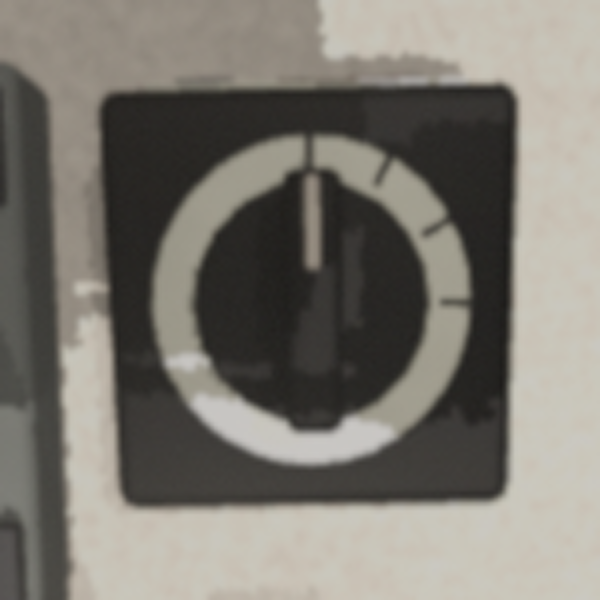

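Close view: the bar runs (313,168) to (314,432), with its pointer up at the "off" tick (309,150). The click ticks are at (385,170), (437,228) and (455,301).

```bash
python3 - <<'E'
from h import *
np.set_printoptions(precision=1,suppress=True)
c1=dict(np.load("w1.npz"));c=dict(np.load("w4.npz"));o=np.load("own.npz")
b=lambda u,v:(240+u/3.8,50+v/3.8); d=lambda u,v:(184+u/4,36+v/4)
for n,q,z in [("ring",d(312,299),70),("ring80",d(312,299),80),("bar c",d(314,300),114),("bar near",d(313,168),114),("bar far",d(314,432),114)]: print(n,plane(c,*q,z))
C=[plane(c,*d(*q),70) for q in [(103,97),(516,88),(505,496),(125,502)]];print(C,sum(C)/4)
e=C[1]-C[0]+C[2]-C[3];print("ctrl yaw",np.degrees(np.arctan2(e[1],e[0]))-90); e=C[3]-C[0]+C[2]-C[1];print(np.degrees(np.arctan2(e[1],e[0])))
ptr=plane(c,*d(315,266),114)-plane(c,*d(311,175),114);print("ptr",np.degrees(np.arctan2(ptr[1],ptr[0])))
br=plane(c,*d(314,432),114)-plane(c,*d(313,168),114);print("bar",np.degrees(np.arctan2(br[1],br[0])))
r=plane(c,*d(455,301),70)-plane(c,*d(309,150),70)
K=plane(c,*d(312,299),70)
for q in [(309,150),(385,170),(437,228),(455,301)]:
    v=plane(c,*d(*q),70)-K;print("tick",np.degrees(np.arctan2(v[1],v[0])),np.linalg.norm(v))
print("ptr tri w1/w4",*tri(ray(c1,*b(648,160)),ray(c,*d(311,175))), *tri(ray(c1,*b(640,237)),ray(c,*d(315,268))))
E
```

```text
ring [514.9 209.1  70. ]
ring80 [515. 209.  80.]
bar c [515.5 209.1 114. ]
bar near [487.1 204.  114. ]
bar far [545.4 214.1 114. ]
[array([474.1, 147.8,  70. ]), array([455.1, 252. ,  70. ]), array([558.5, 270.9,  70. ]), array([577.3, 166.7,  70. ])] [516.3 209.4  70. ]
ctrl yaw 10.257383888978524
10.36418075436671
ptr 12.210289940457136
bar 9.793905131489478
tick -169.25483571762493 37.33251551857378
tick 159.09805384967947 37.48822788929506
tick 128.04416820202755 37.44147872908806
tick 98.44803301309604 38.21190929226185
ptr tri w1/w4 [489.  203.9 117.4] 0.01735309193495012 [509.3 208.2 115.8] 1.5786945270793769
```

```bash
python3 -m inch '[{"gripper":100,"dx":0.08,"dy":0.0044,"dz":-0.069,"wx":-1,"wy":0.4,"wz":0.4},{"gripper":100,"dx":0.08,"dy":0.0044,"dz":-0.069,"wx":-1,"wy":0.4,"wz":0.4},{"gripper":100,"dx":0.08,"dy":0.0044,"dz":-0.069,"wx":-1,"wy":0.4,"wz":0.4},{"gripper":100,"dx":0.08,"dy":0.0044,"dz":-0.069,"wx":-1,"wy":0.4,"wz":0.4}]'
python3 - <<'E'
from h import *
np.set_printoptions(precision=4,suppress=True)
st=arm.state();T=Ttool(st);print(T,st["qpos"])
g=T[:3,3]+163*T[:3,0];print("grasp",g, "to go tool axes",T[:3,:3].T@(np.array([516,209.2,103])-g),"yaw z",np.degrees(np.arctan2(T[1,2],T[0,2])))
E
```

```text
clock: 12.6
tool_pos: [517.7, 209.3, 341.6]
orientation: [-0.139, 1.563, 0.139]
force: [0.4, 0.5, 0.5]
finger_gap: 88.2
[[  0.0037  -0.1765   0.9843 517.7021]
 [  0.0005   0.9843   0.1765 209.3156]
 [ -1.      -0.0002   0.0037 341.6326]
 [  0.       0.       0.       1.    ]] [ 0.3631  0.4086  1.8262 -0.0011  0.9032 -1.3844]
grasp [518.3027 209.3937 178.6338] to go tool axes [75.6247  0.2292 -2.5815] yaw z 10.164310610828242
```

```bash
python3 -m inch '[{"gripper":100,"dx":0.04,"dy":0,"dz":-0.0025,"wx":0,"wy":0.2,"wz":0},{"gripper":100,"dx":0.065,"dy":0,"dz":-0.0025,"wx":0,"wy":0.2,"wz":0},{"gripper":100,"dx":0.075,"dy":0,"dz":-0.0025,"wx":0,"wy":0.2,"wz":0},{"gripper":100,"dx":0.075,"dy":0,"dz":-0.0025,"wx":0,"wy":0.2,"wz":0},{"gripper":60,"dx":0.075,"dy":0,"dz":-0.0025,"wx":0,"wy":0.2,"wz":0},{"gripper":40,"dx":0.075,"dy":0,"dz":-0.0025,"wx":0,"wy":0.2,"wz":0},{"gripper":30,"dx":0.075,"dy":0,"dz":-0.0025,"wx":0,"wy":0.2,"wz":0},{"gripper":30,"dx":0.075,"dy":0,"dz":-0.0025,"wx":0,"wy":0.2,"wz":0}]'
python3 - <<'E'
from h import *
np.set_printoptions(precision=4,suppress=True)
st=arm.state();T=Ttool(st)
g=T[:3,3]+163*T[:3,0];print("grasp",g, "to go tool axes",T[:3,:3].T@(np.array([516,209.2,103])-g),"yaw z",np.degrees(np.arctan2(T[1,2],T[0,2])))
c=wrist("w5")
E
```

```text
clock: 13.6
tool_pos: [515.5, 208.9, 266.9]
orientation: [-0.139, 1.566, 0.139]
force: [-0.7, -0.5, 0.2]
finger_gap: 51.4
grasp [515.628  208.933  103.9123] to go tool axes [0.9125 0.1972 0.4127] yaw z 10.170561960851153
```

View pics/w5.png

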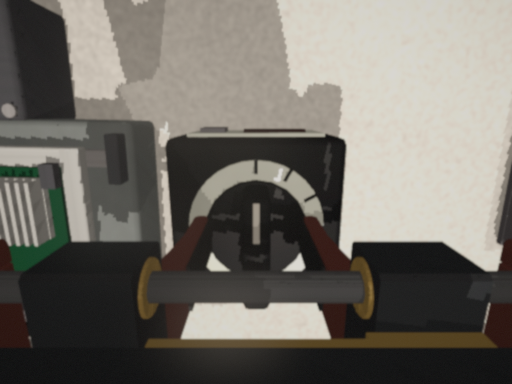

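The fingers straddle the bar: its pointer is at (256,222), midway between pads at about 200 and 315, and vertical. I'll close on it.

```bash
python3 -m inch '[{"gripper":0,"dx":0,"dy":0,"dz":0,"wx":0,"wy":0,"wz":0},{"gripper":0,"dx":0,"dy":0,"dz":0,"wx":0,"wy":0,"wz":0},{"gripper":0,"dx":0,"dy":0,"dz":0,"wx":0,"wy":0,"wz":0},{"gripper":0,"dx":0,"dy":0,"dz":0,"wx":0,"wy":0,"wz":0},{"gripper":0,"dx":0,"dy":0,"dz":0,"wx":0,"wy":0,"wz":0},{"gripper":0,"dx":0,"dy":0,"dz":0,"wx":0,"wy":0,"wz":0}]'
```

```text
clock: 14.4
tool_pos: [515.5, 209.1, 266.8]
orientation: [-0.139, 1.566, 0.139]
force: [-1.0, 4.1, -0.3]
finger_gap: 13.8
```

Gripped at 13.8 mm. Now I'll turn 60° clockwise, which is +wx about the downward tool x.

```bash
python3 -m inch '[{"gripper":0,"dx":0,"dy":0,"dz":0,"wx":6,"wy":0,"wz":0},{"gripper":0,"dx":0,"dy":0,"dz":0,"wx":12,"wy":0,"wz":0},{"gripper":0,"dx":0,"dy":0,"dz":0,"wx":18,"wy":0,"wz":0},{"gripper":0,"dx":0,"dy":0,"dz":0,"wx":24,"wy":0,"wz":0},{"gripper":0,"dx":0,"dy":0,"dz":0,"wx":30,"wy":0,"wz":0},{"gripper":0,"dx":0,"dy":0,"dz":0,"wx":36,"wy":0,"wz":0},{"gripper":0,"dx":0,"dy":0,"dz":0,"wx":42,"wy":0,"wz":0},{"gripper":0,"dx":0,"dy":0,"dz":0,"wx":48,"wy":0,"wz":0},{"gripper":0,"dx":0,"dy":0,"dz":0,"wx":53,"wy":0,"wz":0},{"gripper":0,"dx":0,"dy":0,"dz":0,"wx":57,"wy":0,"wz":0},{"gripper":0,"dx":0,"dy":0,"dz":0,"wx":59,"wy":0,"wz":0},{"gripper":0,"dx":0,"dy":0,"dz":0,"wx":60,"wy":0,"wz":0},{"gripper":0,"dx":0,"dy":0,"dz":0,"wx":60,"wy":0,"wz":0}]'
python3 - <<'E'
from h import *
np.set_printoptions(precision=4,suppress=True)
st=arm.state();T=Ttool(st)
g=T[:3,3]+163*T[:3,0];print("grasp",g,"yaw z",np.degrees(np.arctan2(T[1,2],T[0,2])),st["wrist_torque"])
c=wrist("w6")
E
```

```text
clock: 16.02
tool_pos: [515.6, 209.6, 266.8]
orientation: [0.681, 1.461, -0.678]
force: [0.0, 5.0, -1.5]
finger_gap: 13.7
grasp [515.8021 209.7389 103.8105] yaw z -49.85375984040242 [ 0.7446  0.129  -0.0174]
```

View pics/w6.png

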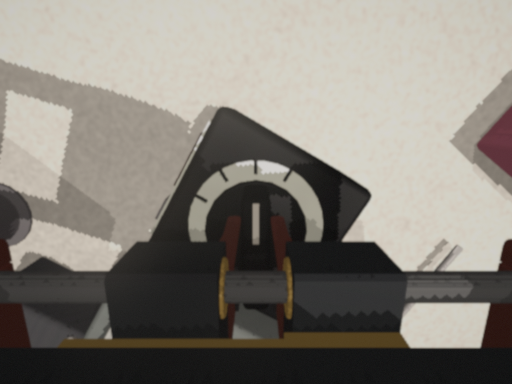

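The pointer (256,222) is aligned with the third tick (256,165), i.e. two clicks, and one tick remains beyond it at (290,173). I'll release and lift straight up.

```bash
python3 -m inch '[{"gripper":60,"dx":0,"dy":0,"dz":0,"wx":0,"wy":0,"wz":0},{"gripper":60,"dx":0,"dy":0,"dz":0,"wx":0,"wy":0,"wz":0},{"gripper":60,"dx":0,"dy":0,"dz":0,"wx":0,"wy":0,"wz":0},{"gripper":60,"dx":0,"dy":0,"dz":0,"wx":0,"wy":0,"wz":0},{"gripper":60,"dx":-0.03,"dy":0,"dz":0,"wx":0,"wy":0,"wz":0},{"gripper":60,"dx":-0.08,"dy":0,"dz":0,"wx":0,"wy":0,"wz":0},{"gripper":60,"dx":-0.14,"dy":0,"dz":0.03,"wx":0,"wy":0,"wz":0},{"gripper":60,"dx":-0.2,"dy":0,"dz":0.067,"wx":0,"wy":0,"wz":0},{"gripper":60,"dx":-0.2,"dy":0,"dz":0.067,"wx":0,"wy":0,"wz":0},{"gripper":60,"dx":-0.2,"dy":0,"dz":0.067,"wx":0,"wy":0,"wz":0}]'
python3 - <<'E'
from h import *
c=wrist("w7");t=arm.snapshot("top")["frame"];s=arm.snapshot("scene")["frame"]
cv2.imwrite("pics/top7.png",cv2.resize(t[130:280,130:330],None,fx=4,fy=4));cv2.imwrite("pics/scene7.png",s);print(arm.state()["clock"],arm.state()["force"])
E
```

```text
clock: 17.32
tool_pos: [558.5, 157.8, 466.8]
orientation: [0.682, 1.461, -0.678]
force: [-0.8, 0.1, -0.5]
finger_gap: 52.8
17.475 [ 0.75219484  0.58573899 -0.65626645]
```

View pics/w7.png

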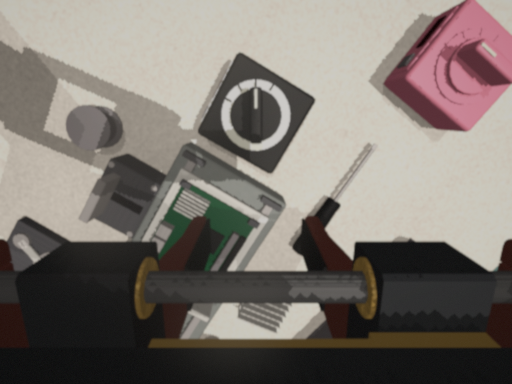

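View pics/top7.png

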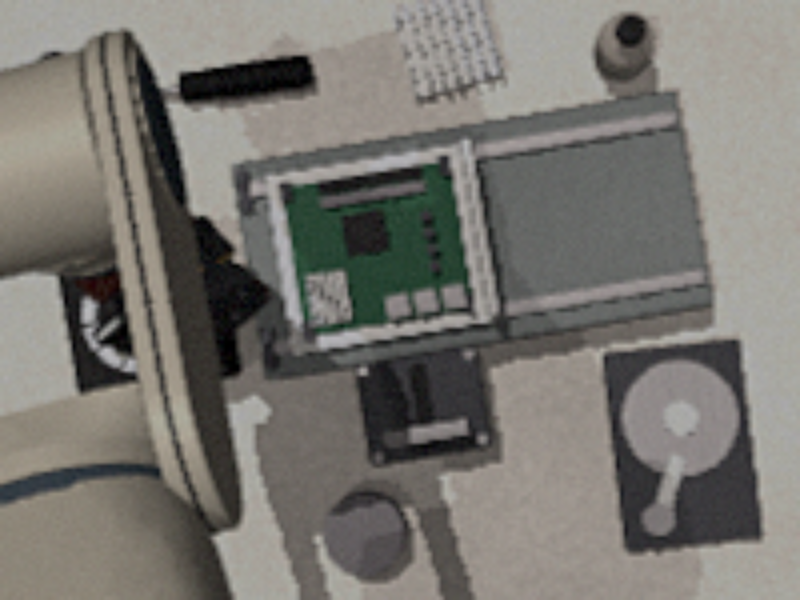

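View pics/scene7.png

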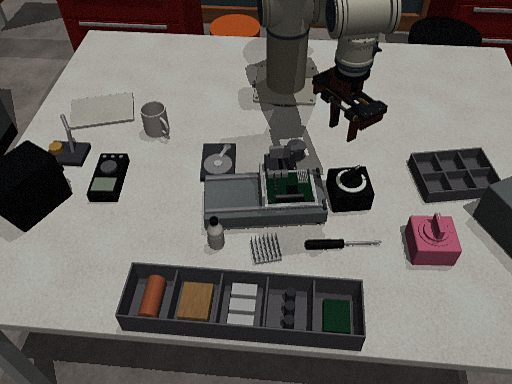

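All bystanders are unmoved and the pointer still sits at two clicks. In the top crop there may be a small gap between the carrier front and the rail-end posts, so I'll check that in w3 and measure the plate's position.

```bash
python3 - <<'E'
from h import *
np.set_printoptions(precision=1,suppress=True)
t=cv2.imread("pics/w3.png");cv2.imwrite("pics/w3a.png",cv2.resize(t[90:225,270:430],None,fx=4.4,fy=4.4,interpolation=cv2.INTER_CUBIC))
t=cv2.imread("pics/w7.png");cv2.imwrite("pics/w7a.png",cv2.resize(t[40:240,130:320],None,fx=3,fy=3,interpolation=cv2.INTER_CUBIC))
E
```

```text
(no output)
```

View pics/w3a.png

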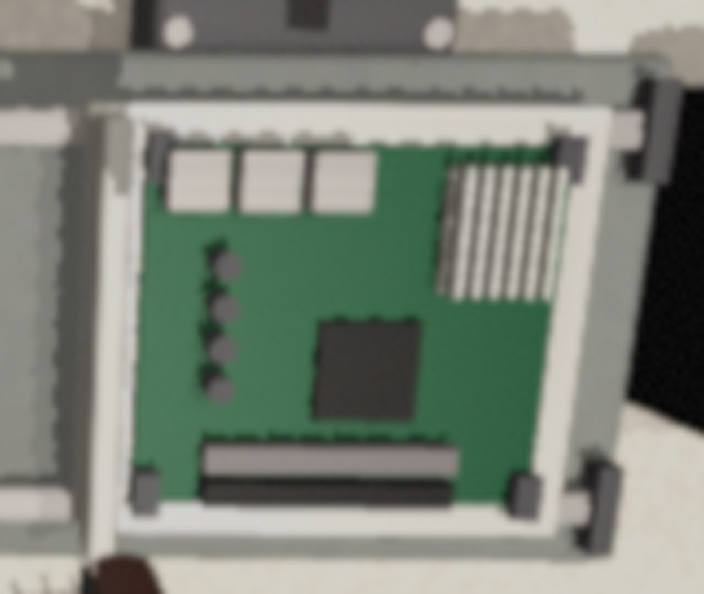

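View pics/w7a.png

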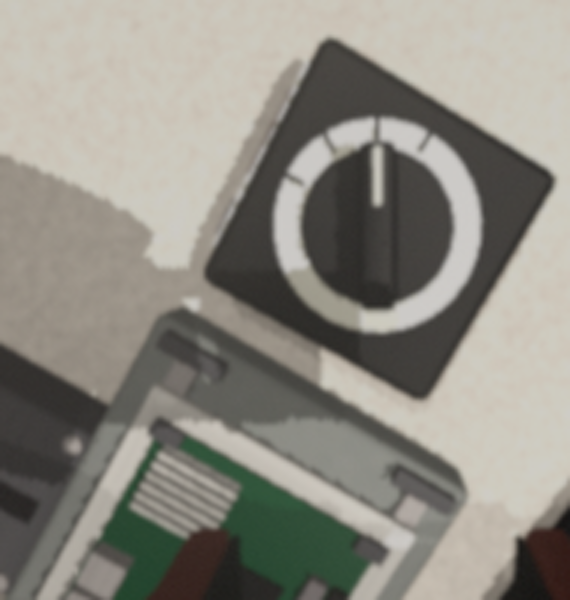

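A gap of about 7 px of rail shows between the frame and the end posts. I'll measure the carrier's actual travel from features before and after.

```bash
python3 - <<'E'
from h import *
np.set_printoptions(precision=1,suppress=True)
o=np.load("own.npz");own=lambda p:(np.array([(p[:2]-o["O"])@o["ex"],(p[:2]-o["O"])@o["ey"],p[2]]))
c1,c2,c3=[dict(np.load(f"w{i}.npz")) for i in (1,2,3)]
a=lambda u,v:(50+u/3.8,v/3); d2=lambda u,v:(260+u/4,90+v/3.7); d3=lambda u,v:(270+u/4.4,90+v/4.4)
# chip corners (TL,TR,BR,BL) z~85, frame front edge, plate top outer
for n,z,q1,q2,q3 in [("chip",84,[(328,395),(420,395),(428,465),(338,468)],[(402,345),(524,345),(513,452),(390,452)],[(320,322),(420,322),(415,418),(313,418)]),
  ("front -x",76,[(565,240)],[(757,103)],[(610,108)]),("front+x",76,[(582,548)],[(678,572)],[(558,532)]),("plate top -x",118,[(22,238)],[(140,113)],[(104,115)])]:
    f=lambda c,m,q:own(np.mean([plane(c,*m(*x),z) for x in q],axis=0))
    A,B,C=f(c1,a,q1),f(c2,d2,q2),f(c3,d3,q3);print(n,A,B,C,"travel",C[1]-A[1],C[1]-B[1])
print("post inner", own(plane(c3,*d3(645,130),75)),own(plane(c3,*d3(590,510),75)),"bed end",own(plane(c3,*d3(650,180),60)))
E
```

```text
chip [ 11.8 -96.4  84. ] [ 11.1 -98.9  84. ] [11.7 38.8 84. ] travel 135.18040923592514 137.72218060230404
front -x [-63.7 -32.2  76. ] [-64.4 -33.6  76. ] [-63.5 103.9  76. ] travel 136.0746717298356 137.48705906022255
front+x [ 64.2 -33.4  76. ] [ 63.4 -33.1  76. ] [ 64.2 105.2  76. ] travel 138.52564411134836 138.29160901546663
plate top -x [ -61.1 -179.3  118. ] [ -62.2 -182.8  118. ] [-61.6 -45.4 118. ] travel 133.99022511006925 137.47984562901638
post inner [-57.4 115.2  75. ] [ 57.3 114.6  75. ] bed end [-42.4 126.6  60. ]
```

```bash
python3 - <<'E'
from workcell import arm
print(arm.state()["clock"],arm.state()["joint_vel"].round(3)); print(arm.sign_off())
E
```

```text
17.475 [ 0.006  0.005 -0.003  0.001  0.001 -0.002]
the job is handed in; nothing more can be done
None
```

The carrier is home against its stop and the heat selector is at two clicks from off. I handed the job in at 17.5 s, with the gripper clear of everything.

- **Carrier:** A gentle push moved it well past 12 mm with only about 2 N of drag. The brake was therefore already off, and I left its tab alone. I pushed the carrier until it stopped hard at about 9 N.
- **Selector:** I gripped the bar, turned it 60° clockwise and released it. The last wrist picture shows the pointer still on the two-click tick, with the three-click tick unused beyond it.
- **Bystanders:** In the last top and scene pictures the bystanders and the pink look-alike look unmoved, by eye. In the top view the arm hides part of the controller and the shaft of the screwdriver.

**Checks that disagreed:**
- **Travel:** The pictures gave 134–138.5 mm, against 138–142 mm from the tool's own motion. Bed lengths measured in the same way came out 2–3% short, so I took the carrier as being at its 140 mm stop.
- **Gap:** About 10 mm of rail still shows between the carrier frame and the end posts. I went by the hard stop and the travel instead, so the posts are probably not the stop, though I did not confirm that separately.

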